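# Fetch the steamer basket from behind the bamboo lid on the crowded hook

## Robot

A 6-joint arm with a two-finger parallel gripper is mounted at the origin on the work surface. World frame = base frame: x ahead of the robot, y to its left, z up, the work surface at z = 0. Lengths are in mm, angles in rad, forces in N, time in s.
With the tool pointing down it reaches from about 275 to 750 mm from the base axis. Payload 10.2 kg.
Tool frame: the origin (TCP) lies midway between the tips of the shut fingers; the grasp point (between the pads) lies 19 mm behind it; z points along the fingers, y is the direction in which the jaws open and shut (so a half turn about z gives the same grasp; the last joint's range is limited). The gripper opens to 88 mm and grips with 3 to 60 N. Pads are 18 mm wide; open, the fingers measure 123 mm over their backs; the gripper's body (75 mm by 187 mm) begins 45 mm behind the grasp point.
Start: joints at [-1.412, 0.313, 1.498, -0, 1.331, -0.223], TCP at [195.598, -487.209, 208.42] pointing down, gripper open.
Joint ranges: [-2.94, 2.94], [-0.97, 2.17], [0.19, 2.56], [-1.23, 4.37], [0.02, 3.11], [-2.88, 2.88]. Speed limits (rad/s): [2.39, 2.39, 3.01, 3.14, 3.14, 3.14].

## Interface

Orientations are given as a unit quaternion [x, y, z, w].
In Python, from plant import manip gives the robot as it stands. Calls block until the motion is done:
- manip.goto(position, orientation): joint-space move of the TCP to a pose.
- manip.move_l(position, rotation=None, vel=150, max_force=None): straight line of the TCP; rotation=None keeps the orientation; vel is the mean speed in mm/s. With max_force (N) it stops when the force on the tool has changed by that much, and returns True; else False.
- manip.goto_joints(angles): joint-space move.
- manip.grip(opening): finger opening in mm; the grip force is fixed at half the most; returns when the fingers have stopped.
- manip.wait(seconds).
- manip.solve_ik(position, orientation): joint angles nearest the present ones, or None.
- manip.observe(): the state.
- manip.read_camera(name): name is "scene" or "top"; returns the picture (400x640x3 uint8, red, green, blue); there is no depth.
- manip.camera_model(name): a dict with "K" (3x3 intrinsics, pixels), "R" (3x3) and "t" (3): a world point X has camera coordinates R X + t. Camera axes: x right, y down, z forward; pixel columns grow to the right and rows downward; lengths in mm; the calibration is good to about 2 mm. A picture is of the moment at which its call begins. camera_model takes no time and is no camera call.
A pose or a line that the arm cannot do raises manip.MotionError and nothing moves.
- manip.finish_job(): hands the job in, once; it reports no verdict.
Trained networks look in the newest picture that a camera, given by its name, has taken for a name from the list of things; names that differ only in an ending like _2 or _b are one class to them, and where a whole thing is asked for, a point or a joint stands for the part that bears it (a point fixed in the world has none). Each returns a list of dicts, best first, with "p" (0 to 1); they miss things now and then, are a little off and sometimes report something else, mostly with a low value. They report only what shows in the picture. A call takes as long as a camera call. They do not tell look-alikes from the thing itself.
- manip.search_frame(camera, label): "xyz" ([x, y, z] in mm, in world coordinates, good to about 4 mm: the middle of the surface that is visible of it).
- manip.pinpoint(camera, label): "xyz" ([x, y, z] in mm, in world coordinates, good to about 4 mm: a listed point, or the origin of a listed thing).
The state is a dict: "time_s": time; "joint_pos": joint angles; "dq": joint speeds; "joint_efforts": joint torques, N m; "tool_pos": TCP position; "eef_rot": TCP orientation; "ft_force": force on the tool from outside, world axes, zero at the start; "moment": the same for the moment, N m; "grip_width": finger opening in mm.
Only numpy, scipy, OpenCV 4.12 (cv2) and the standard library are available. Lean on these libraries where they do the work, as an engineer would, in place of code of your own. Each camera call takes 0.05 s, during which the arm holds its last target.

## Task

The slim steel steamer basket hangs at the back of a hook, behind the bamboo lid. Move the lid over to the spare hook so that it hangs there freely, keeping it off the ledge, and only then take the basket off its hook and set it down gently, upright, in the middle of the round trivet. Let go of both and leave the other things on the ledge as they are.

Things in the scene. Friction and masses are not known exactly. Their poses are not given: they have to be found in the camera images.
- crowded_hook: Hook stand carrying the lid (in front) and the basket (behind). Fixed steel post 18 mm thick on a foot plate 120 x 100 x 8 mm; a flat level arm (20 mm wide, 6 mm thick, top face 200 mm above the ledge) runs from it 134 mm along the stand's own -x, roughly towards the robot. Nothing rises above the arm but its tip. Origin on the ledge under the post; z up.
- crowded_tip (a point): Upturned tip of the crowded hook's arm: an end piece 6 mm thick and 20 mm wide that rises 14 mm above the arm. This point is the middle of its upper edge, 131 mm from the post's axis and 214 mm above the ledge. Hung things must be lifted over it.
- spare_hook: The empty hook stand, same shape as the other. Fixed steel post 18 mm thick on a foot plate 120 x 100 x 8 mm; a flat level arm (20 mm wide, 6 mm thick, top face 200 mm above the ledge) runs from it 134 mm along the stand's own -x, roughly towards the robot. Nothing rises above the arm but its tip. Origin on the ledge under the post; z up.
- spare_tip (a point): Upturned tip of the spare hook's arm: an end piece 6 mm thick and 20 mm wide that rises 14 mm above the arm. This point is the middle of its upper edge, 131 mm from the post's axis and 214 mm above the ledge. Hung things must be lifted over it.
- lid_grip (a point): Centre of the lid's upright wooden grip, a block 16 (x) x 24 (y) x 56 mm (z, up) on the middle of a flat steel cross-bar 16 x 92 x 8 mm. The bar lies across the hook's arm and rests on it, its underside 36 mm below this point. x runs along the arm, y across it (yaw up to 0.1 rad off). Hangs about 104 mm from the post's axis.
- lid: Bamboo lid, 130 to 250 g: disc 120 mm across, 16 mm thick, hanging upright in its y-z plane; origin at its lowest point, 206 mm below the grip's centre. Steel uprights at y = +-43 mm join disc and cross-bar; the arm passes through the window between them (50 mm high, 80 mm wide), so lift the lid about 24 mm and draw it off along the arm.
- basket_grip (a point): Centre of the basket's upright black grip, a block 16 (x) x 24 (y) x 56 mm (z, up) on the middle of a flat steel cross-bar 16 x 98 x 8 mm. The bar lies across the hook's arm and rests on it, its underside 36 mm below this point. x runs along the arm, y across it (yaw up to 0.1 rad off). Hangs about 46 mm from the post's axis.
- basket: Slim steel steamer basket, 200 to 390 g: open perforated box 56 (x) x 100 (y) x 60 mm high. Uprights at y = +-46 mm join it to its cross-bar; the arm passes through the window between box rim and bar (55 mm high, 86 mm wide). Origin at the centre of the box's flat base.
- basket_base (a point): Centre of the underside of the slim basket's flat base, 151 mm below the centre of its grip.
- trivet_top (a point): Centre of the upper face of the fixed round grey silicone trivet, 190 mm across, 10 mm thick, flat on the ledge. The trivet and the two hook stands share three places side by side (left, middle, right, about 240 mm apart), in any order.
- chopstick_cup: Bystander: white ceramic cup, 80 mm across and 100 mm high, with steel chopsticks standing in it to 215 mm, near the far edge of the ledge. Origin at the centre of its underside.
- round_basket: Bystander: empty round stainless steamer basket, 180 mm across and 55 mm high, on the far left. Origin at the centre of its underside.
- jar: Bystander: white ceramic jar with lid, 70 mm across and 120 mm high, on the far right. Origin at the centre of its underside.
There are look-alikes about, which are no part of the job. There is more than one size of the lid; the job needs the largest.

How it is judged:
By the outcome, as a careful person would: the job done as asked, in the order asked, and still so for the second after the job is handed in, with the robot touching nothing.
It also fails if it takes over 66 s, if anything falls off the work surface, if the arm or the gripper's body presses on something with over 40 N, if the wrist force passes 120 N, or if a joint passes its speed limit or range.

## Working session

There is one attempt and no reset: what is moved stays moved. The work goes in short steps, each a Python script; the robot and the scene stay as the last script left them, time stands still between calls to the robot, and variables do not carry over. Pictures are saved under pics/ and viewed, and the job is handed in when it is done.

```bash
ls; mkdir -p pics
python3 - <<'E'
from plant import manip
import cv2
for n in("scene","top"):
    im=manip.read_camera(n); cv2.imwrite(f"pics/{n}0.png",im[:,:,::-1])
    for l in ("crowded_tip","spare_tip","lid_grip","basket_grip","basket_base","trivet_top","crowded_hook","spare_hook","lid"):
        print(n,l,[( [round(float(v)) for v in d["xyz"]],round(float(d["p"]),2)) for d in manip.pinpoint(n,l)])
    m=manip.camera_model(n); print(m)
s=manip.observe();print(s)
E
```

```text
pics
scene crowded_tip [([484, 251, 213], 0.98)]
scene spare_tip [([492, -222, 215], 0.87)]
scene lid_grip [([313, 300, 152], 0.89), ([512, 242, 234], 0.78), ([654, 368, 158], 0.66), ([570, 234, 83], 0.34), ([797, -117, -3], 0.28)]
scene basket_grip [([571, 242, 236], 0.69)]
scene basket_base [([571, 238, 85], 0.86)]
scene trivet_top [([666, 4, 4], 0.61)]
scene crowded_hook [([615, 225, 2], 0.83)]
scene spare_hook [([618, -240, 0], 0.9)]
scene lid [([654, 370, 3], 0.92), ([508, 241, 31], 0.78), ([310, 299, -1], 0.69), ([442, 551, 1], 0.61)]
{'K': array([[487.57608404,   0.        , 315.87060705],
       [  0.        , 487.57608404, 201.80691204],
       [  0.        ,   0.        ,   1.        ]]), 'R': array([[-0.60209228,  0.79842561,  0.00119855],
       [ 0.62084268,  0.46911994, -0.62807711],
       [-0.50203511, -0.37741627, -0.77815018]]), 't': array([ 323.43298295, -251.67300015, 2092.69144273])}
top crowded_tip [([491, 250, 215], 0.89)]
top spare_tip [([487, -215, 215], 0.76), ([513, 246, 31], 0.39)]
top lid_grip [([514, 242, 235], 0.71), ([652, 373, 161], 0.71), ([307, 296,
[... 701 characters left out ...]
_s': 1.0, 'joint_pos': array([-1.41243768e+00,  3.12884559e-01,  1.49769088e+00,  4.25181318e-06,
        1.33099309e+00, -2.23390121e-01]), 'dq': array([-1.23668396e-03, -1.58128950e-03,  1.03814277e-05, -7.29132355e-04,
       -1.47117313e-04,  1.32479225e-03]), 'joint_efforts': array([ 6.83802427e-04, -4.02115130e+01, -2.52417701e+01,  6.94132992e-02,
        3.18355649e-02,  2.20737434e-05]), 'tool_pos': array([ 195.58201443, -487.22131128,  208.43151912]), 'eef_rot': array([9.81838820e-01, 1.89716978e-01, 1.67181473e-06, 1.21239064e-05]), 'ft_force': array([-0.10658044, -0.19100243,  0.2423642 ]), 'moment': array([-0.00684174, -0.01931461,  0.05184734]), 'grip_width': 88.09187916874401}
```

View pics/scene0.png

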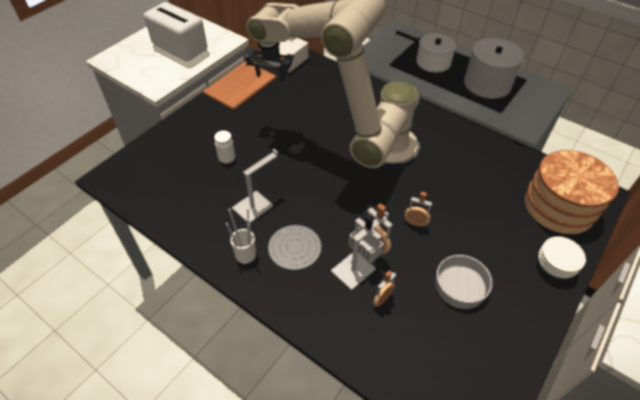

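View pics/top0.png

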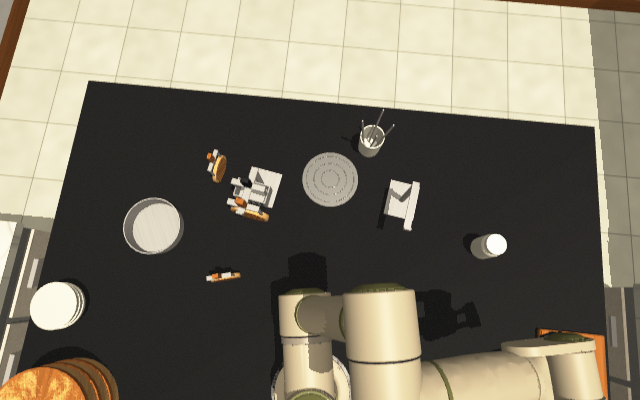

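The scene camera looks from the far side. The loaded hook is at about (355,250), the trivet at (295,247) and the empty hook at (255,180); two smaller look-alike lids stand on the ledge. I'll zoom in and measure the stands, trivet and chopsticks.

```bash
cat > h.py <<'E'
import numpy as np,cv2
from plant import manip
def proj(n,X):
    m=manip.camera_model(n);c=m["R"]@np.array(X,float)+m["t"];p=m["K"]@c;return p[:2]/p[2]
def back(n,uv,z):
    m=manip.camera_model(n);d=m["R"].T@np.linalg.solve(m["K"],[*uv,1]);o=-m["R"].T@m["t"];return o+d*(z-o[2])/d[2]
E
python3 - <<'E'
from h import *
# trivet via ellipse
im=cv2.imread("pics/top0.png");
g=cv2.cvtColor(im,cv2.COLOR_BGR2GRAY)
mask=np.zeros_like(g);mask[145:212,298:362]=(g[145:212,298:362]>75)*255
c=max(cv2.findContours(mask,0,1)[0],key=cv2.contourArea)
P=np.array([back("top",p[0]+0.0,10)[:2] for p in c]); print("trivet top",cv2.minEnclosingCircle(P.astype(np.float32)),P.min(0),P.max(0))
im2=cv2.imread("pics/scene0.png");g=cv2.cvtColor(im2,cv2.COLOR_BGR2GRAY)
mask=np.zeros_like(g);mask[222:272,264:325]=(g[222:272,264:325]>75)*255
c=max(cv2.findContours(mask,0,1)[0],key=cv2.contourArea)
P=np.array([back("scene",p[0]+0.0,10)[:2] for p in c]); print("trivet scene",cv2.minEnclosingCircle(P.astype(np.float32)),P.min(0),P.max(0))
for nm,n,i,(x0,y0,w,h) in (("a","top",im,(195,140,120,90)),("b","top",im,(350,100,90,140)),("c","scene",im2,(320,180,120,130)),("d","scene",im2,(215,135,90,130))):
    cv2.imwrite(f"pics/crop_{nm}.png",cv2.resize(i[y0:y0+h,x0:x0+w],None,fx=4.5 if h>100 else 6,fy=4.5 if h>100 else 6,interpolation=cv2.INTER_CUBIC))
E
cd pics; python3 -c "
import cv2,numpy as np
for p,q in (('a','c'),('b','d')):
    A=[cv2.imread(f'crop_{k}.png') for k in (p,q)]
    H=590;A=[cv2.copyMakeBorder(a[:H],0,H-min(H,a.shape[0]),0,0,0) for a in A]
    o=np.hstack(A); print(o.shape); 
    cv2.imwrite(f'pair_{p}.png',o if o.shape[1]<=800 else cv2.resize(o,(800,int(o.shape[0]*800/o.shape[1]))))
"
```

```text
trivet top ((663.7322387695312, 3.8592722415924072), 95.64510345458984) [568.67477771 -88.74937817] [759.20673765  98.09155853]
trivet scene ((669.090576171875, 2.501819133758545), 98.06275177001953) [571.83981663 -92.52301411] [767.144315   99.9347613]
(590, 1260, 3)
(590, 810, 3)
```

```bash
sleep 1
```

```text
(no output)
```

View pics/crop_a.png

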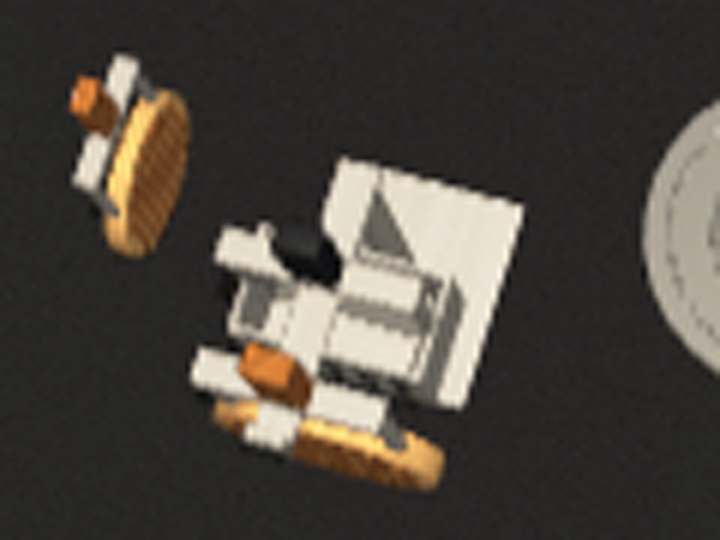

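View pics/pair_b.png

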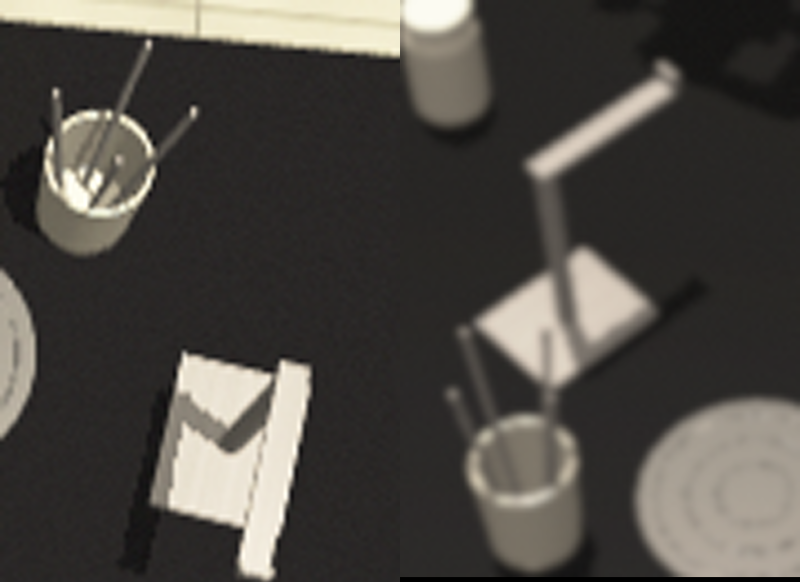

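View pics/crop_c.png

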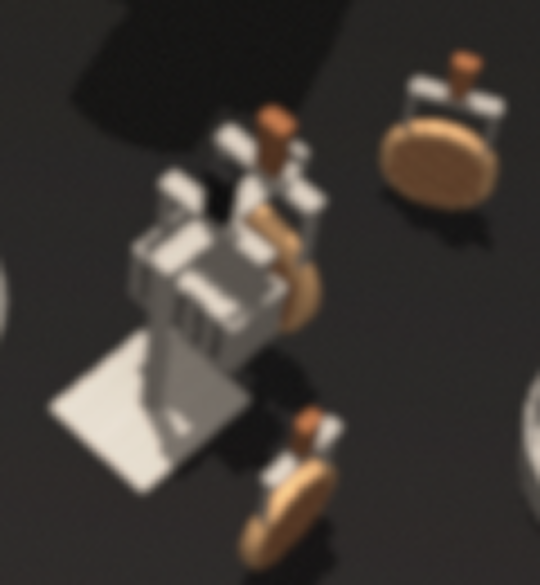

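Both hooks' arms slant slightly. I'll overlay the modelled geometry on both pictures to check the estimates.

```bash
cat > ov.py <<'E'
from h import *
def box(c,hx,hy,hz,yaw):
    c0,s=np.cos(yaw),np.sin(yaw);return [[c[0]+c0*a*hx-s*b*hy,c[1]+s*a*hx+c0*b*hy,c[2]+d*hz] for a in(-1,1) for b in(-1,1) for d in(-1,1)]
def hang(p,l,yaw): return [p[0]+l[0]*np.cos(yaw)-l[1]*np.sin(yaw),p[1]+l[0]*np.sin(yaw)+l[1]*np.cos(yaw),p[2]+l[2]]
E_=[(0,1),(2,3),(4,5),(6,7),(0,2),(1,3),(4,6),(5,7),(0,4),(1,5),(2,6),(3,7)]
def stand(x,y,yaw):
    p=[x,y,0];return [box(hang(p,[0,0,4],yaw),60,50,4,yaw),box(hang(p,[-67+0,0,197],yaw),67,10,3,yaw),box(hang(p,[-131,0,207],yaw),3,10,7,yaw)]
def lid(g,yaw): return [box(g,8,12,28,yaw),box(hang(g,[0,0,-32],yaw),8,46,4,yaw)]
def bask(g,yaw): return [box(g,8,12,28,yaw),box(hang(g,[0,0,-32],yaw),8,49,4,yaw),box(hang(g,[0,0,-121],yaw),28,50,30,yaw)]
def draw(n,im,items,roi,f,fn):
    x0,y0,w,h=roi;o=cv2.resize(im[y0:y0+h,x0:x0+w],None,fx=f,fy=f,interpolation=cv2.INTER_CUBIC)
    for bs,col in items:
        for b in bs:
            P=[((proj(n,q)-[x0,y0]+0.5)*f) for q in b]
            for i,j in E_: cv2.line(o,tuple(int(v) for v in P[i]),tuple(int(v) for v in P[j]),col,1,cv2.LINE_AA)
    return o
E
cat > t.py <<'E'
from ov import *
import sys
T=cv2.imread("pics/top0.png");S=cv2.imread("pics/scene0.png")
it=[(stand(616,226,-.18),(0,255,0)),(stand(618,-239,-.15),(0,255,0)),(lid([513,242,236],-.18),(0,0,255)),(bask([570,236,236],-.18),(255,128,0))]
a=draw("top",T,it,(220,155,70,75),5.5,0);b=draw("top",T,it,(370,165,60,75),5.5,0)
cv2.imwrite("pics/ov1.png",np.hstack([a,b]))
a=draw("scene",S,it,(325,195,75,100),5.2,0);b=draw("scene",S,it,(220,140,70,100),5.2,0)
cv2.imwrite("pics/ov2.png",np.hstack([a,b]))
E
python3 t.py
```

```text
(no output)
```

View pics/ov1.png

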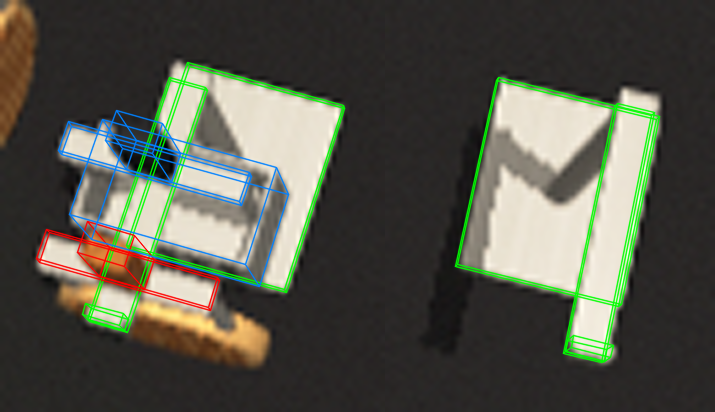

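View pics/ov2.png

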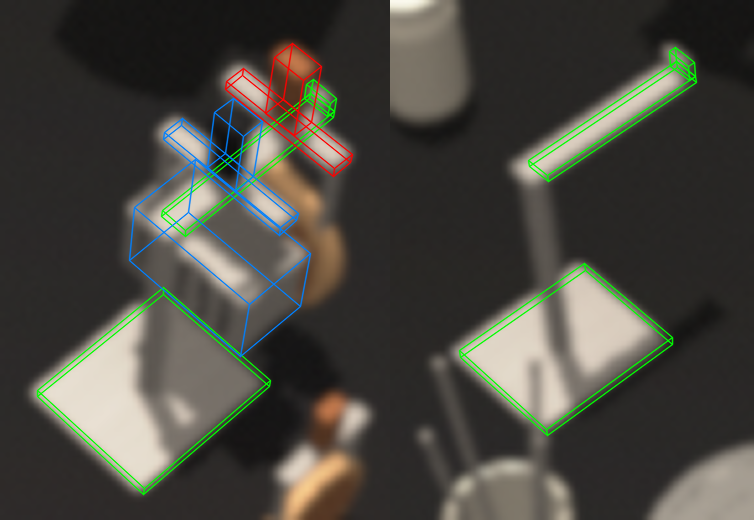

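The overlays fit to within about 3 mm, and the lid and basket yaws match the arm. Trivet centre is about (666,3). Next: grasp the lid.

```bash
cat >> h.py <<'E'
def q(yaw,half=True):
    a=(yaw+(np.pi if half else 0))/2;return [float(np.cos(a)),float(np.sin(a)),0.,0.]
def st(m=""):
    s=manip.observe();print(m,round(float(s["time_s"]),1),np.round(s["tool_pos"],1),np.round(s["ft_force"],1),round(float(s["grip_width"]),1),np.round(s["joint_pos"],2))
def snap(n,fn):
    im=manip.read_camera(n)[:,:,::-1].copy();cv2.imwrite("pics/"+fn,im);return im
E
python3 - <<'E'
from h import *
x,y,_=manip.observe()["tool_pos"]
manip.move_l([x,y,330],vel=200)
for yaw,p in((-.18,[513,242,219]),(-.15,[516,-224,219]),(-.0,[666,3,145]),(-.18,[570,236,219])): print(manip.solve_ik(p,q(yaw)))
manip.goto([512.5,242.5,330],q(-.18)); st()
from ov import *
it=[(lid([513,242,236],-.18),(0,0,255))]
a=draw("top",snap("top","top1.png"),it,(210,145,90,85),4.4,0);b=draw("scene",snap("scene","scene1.png"),it,(325,185,85,85),4.4,0)
cv2.imwrite("pics/ov3.png",np.hstack([a,b]))
E
```

```text
[ 2.34279581e-01  3.99614199e-01  1.34834913e+00 -4.44089210e-16
  1.39362932e+00 -1.15651675e+00]
[-6.17809382e-01  3.89034125e-01  1.36357318e+00 -4.44089210e-16
  1.38898535e+00 -2.03860571e+00]
[-1.71018249e-01  6.76855826e-01  1.10200404e+00 -4.44089210e-16
  1.36273279e+00 -1.74181458e+00]
[ 2.02896172e-01  5.14234917e-01  1.17645272e+00 -4.44089210e-16
  1.45090501e+00 -1.18790016e+00]
 4.6 [512.8 241.9 330. ] [-0.6  0.2 -0.3] 88.2 [ 0.23  0.36  1.12 -0.    1.66 -1.16]
```

View pics/ov3.png

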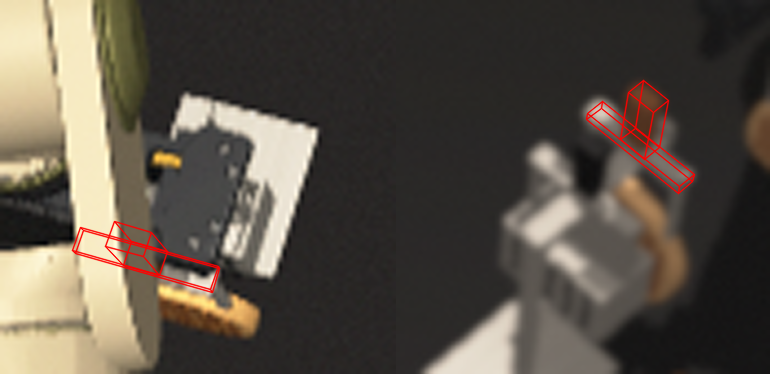

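Run:
```python
from h import *
a=cv2.imread("pics/top1.png")[100:300,150:450];b=cv2.imread("pics/scene1.png")[100:300,230:530]
cv2.imwrite("pics/v.png",cv2.resize(np.vstack([a,b]),None,fx=1.5,fy=1.5))
print(proj("scene",[513,242,330]))
```

```text
[384.12828258 192.98047043]
```

View pics/v.png

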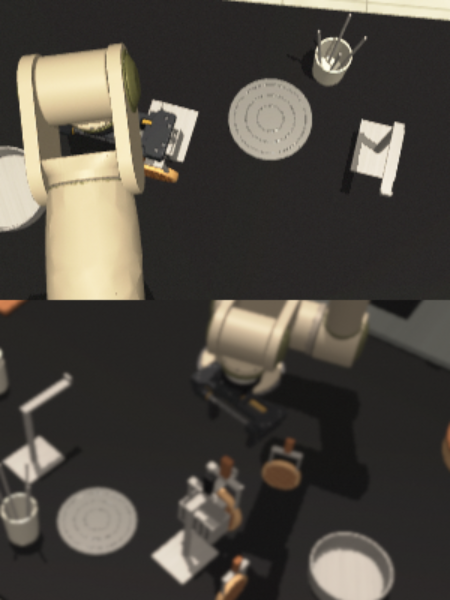

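The gripper sits above the lid, its long side across the arm as planned. I'll descend with a force guard, grip and lift.

Run:
```python
from h import *
print(manip.move_l([512.5,242.5,219],vel=90,max_force=8)); st("down")
manip.grip(10); st("grip")
print(manip.move_l([512.5,242.5,246],vel=50)); manip.wait(.3); st("lift")
from ov import *
it=[(stand(616,226,-.18),(0,255,0)),(lid([513,242,263],-.18),(0,0,255))]
b=draw("scene",snap("scene","scene2.png"),it,(310,150,120,120),5,0);cv2.imwrite("pics/ov4.png",b)
```

```text
False
down 6.0 [512.7 242.6 219.5] [ 0.5 -0.5  0.1] 88.3 [ 0.24  0.4   1.35  0.    1.39 -1.16]
grip 7.0 [512.5 242.5 219. ] [-0.6 -1.4 -0.5] 23.4 [ 0.24  0.4   1.35 -0.    1.39 -1.16]
False
lift 8.0 [512.4 242.5 245.8] [-0.5  0.5 -2.7] 23.5 [ 0.24  0.38  1.3  -0.    1.46 -1.16]
```

View pics/ov4.png

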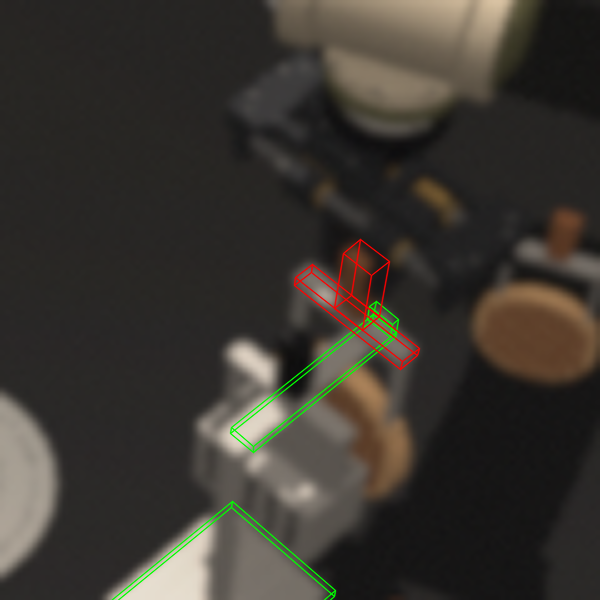

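Lid is lifted (grip 23.5 mm, about +2.5 N) and clear. I'll draw it off, carry it over and look before threading it on.

Run:
```python
from h import *
L=68
p=np.array([512.5,242.5,246])+L*np.array([-np.cos(.18),np.sin(.18),0])
print(manip.move_l(p,vel=60,max_force=6)); st("off")
a=-.155
def sp(d,z): return [618-d*np.cos(a),-239-d*np.sin(a),z]
print(manip.move_l(sp(175,246),rotation=q(a),vel=120)); manip.wait(.5); st("front")
from ov import *
it=[(stand(618,-239,a),(0,255,0)),(lid([*sp(175,0)[:2],263],a),(0,0,255))]
d=draw("top",snap("top","top3.png"),it,(360,160,80,110),4.5,0)
b=draw("scene",snap("scene","scene3.png"),it,(215,100,90,110),4.5,0);cv2.imwrite("pics/ov5.png",np.hstack([b,d]))
```

```text
False
off 9.3 [445.8 254.6 245.9] [ 0.1 -0.4 -2.3] 23.5 [ 0.29  0.26  1.47 -0.    1.41 -1.1 ]
False
front 13.9 [ 445.1 -212.   246. ] [-0.1 -0.4 -2.1] 23.4 [-0.68  0.22  1.53  0.    1.4  -2.1 ]
```

View pics/ov5.png

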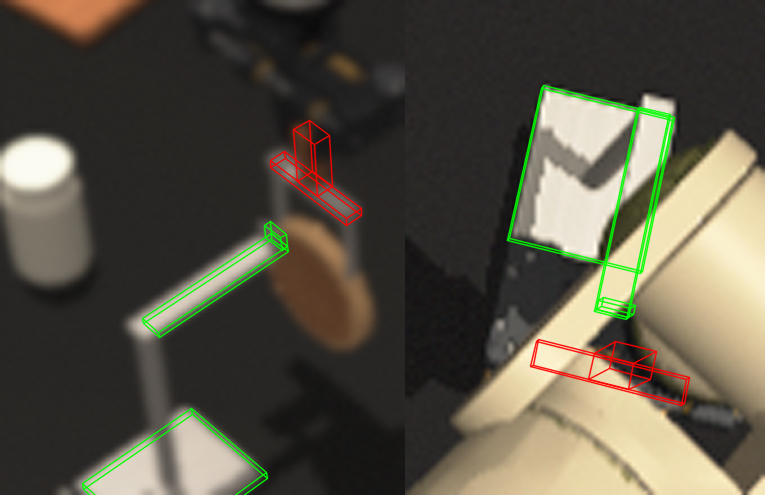

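View pics/scene3.png

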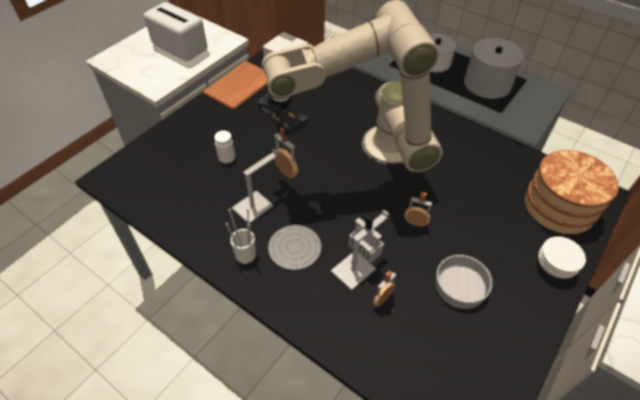

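The lid hangs straight in front of the spare tip, with the window lined up. I'll thread it on, lower and release.

```bash
python3 - <<'E'
from h import *
a=-.155
def sp(d,z): return [618-d*np.cos(a),-239-d*np.sin(a),z]
print(manip.move_l(sp(95,246),vel=60,max_force=6)); st("in")
print(manip.move_l(sp(95,214),vel=25,max_force=3)); st("down")
snap("scene","scene4.png")
E
python3 -c "
import cv2
a=cv2.imread('pics/scene4.png')[90:230,200:340];cv2.imwrite('pics/v4.png',cv2.resize(a,None,fx=4,fy=4))"
```

```text
False
in 15.5 [ 524.  -224.3  246.1] [ 0.3 -0.4 -2.6] 23.4 [-0.61  0.39  1.29 -0.    1.46 -2.03]
True
down 16.5 [ 524.1 -224.3  219. ] [-1.1 -1.   4.7] 23.7 [-0.61  0.41  1.34 -0.    1.4  -2.03]
```

View pics/v4.png

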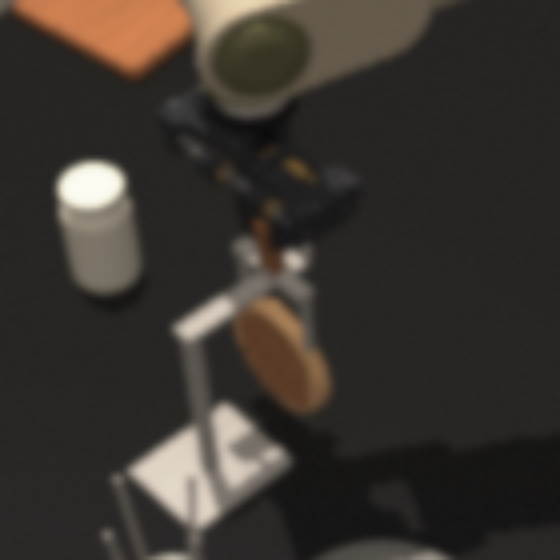

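Contact came exactly at the expected height (219), with the bar across the arm. I'll release, retreat upward, look at it, and move above the basket.

Run:
```python
from h import *
manip.grip(88); st("open")
p=manip.observe()["tool_pos"]
manip.move_l([p[0],p[1],330],vel=100)
manip.goto([540,60,340],q(-.18)); manip.wait(.2); st()
from ov import *
a=-.155
it=[(stand(616,226,-.18),(0,255,0)),(bask([570,236,236],-.18),(255,128,0)),(lid([618-95*np.cos(a),-239-95*np.sin(a),236],a),(0,0,255))]
T=snap("top","top5.png");S=snap("scene","scene5.png")
r=lambda i:cv2.resize(i,(395,395))
A=np.vstack([np.hstack([r(draw("top",T,[],(375,165,60,60),5,0)),r(draw("top",T,it,(220,155,60,60),5,0))]),np.hstack([r(draw("scene",S,[],(225,130,80,80),5,0)),r(draw("scene",S,it,(325,190,80,80),5,0))])])
cv2.imwrite("pics/v5.png",cv2.resize(A,(600,600)))
for n in("top","scene"):
  for l in("basket_grip","lid_grip"): print(n,l,[( [round(float(v)) for v in d["xyz"]],round(float(d["p"]),2)) for d in manip.pinpoint(n,l)])
```

```text
open 17.6 [ 523.7 -224.   218. ] [-0.4 -0.3 -0.4] 87.9 [-0.61  0.41  1.34 -0.    1.4  -2.03]
 20.1 [540.2  59.  339.8] [ 0.4 -0.8  0.8] 87.8 [-0.11  0.3   1.17 -0.    1.66 -1.5 ]
top basket_grip []
top lid_grip [([653, 371, 155], 0.83), ([523, -224, 235], 0.81), ([308, 296, 157], 0.66)]
scene basket_grip [([572, 238, 236], 0.78)]
scene lid_grip [([521, -223, 236], 0.9), ([314, 298, 154], 0.78), ([480, -500, 3], 0.43)]
```

View pics/v5.png

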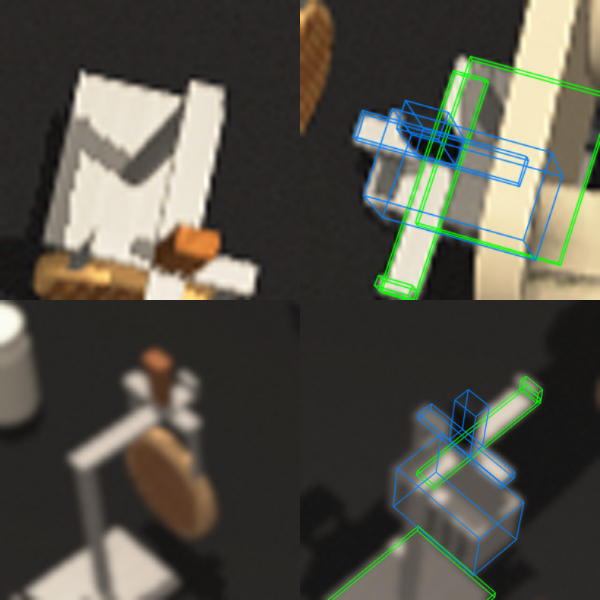

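The lid hangs freely on the spare hook (detectors: (522,-223,236)). The basket overlay matches. Before grasping it, I'll check chopstick clearance around the trivet.

Run:
```python
from h import *
for uv in((383.3,109.5),(362.4,120.7),(393.9,124.8)): print(back("top",uv,210)[:2])
print([( [round(float(v)) for v in d["xyz"]],round(float(d["p"]),2)) for d in manip.pinpoint("scene","chopstick_cup")],[( [round(float(v)) for v in d["xyz"]],round(float(d["p"]),2)) for d in manip.pinpoint("scene","trivet_top")])
a=-.18
manip.goto([570.5,237,330],q(a))
print(manip.move_l([570.5,237,219],vel=90,max_force=8)); st("down")
manip.grip(10); st("grip")
print(manip.move_l([570.5,237,247],vel=50)); manip.wait(.3); st("lift")
snap("scene","scene6.png");i=cv2.imread("pics/scene6.png")[140:290,300:450];cv2.imwrite("pics/v6.png",cv2.resize(i,None,fx=4,fy=4))
```

```text
[ 834.34903882 -132.95514721]
[792.78246169 -74.0030141 ]
[ 789.07459465 -166.86292958]
[([796, -116, 0], 0.93), ([521, -223, 30], 0.38), ([444, 550, 0], 0.27)] [([666, 5, 8], 0.84)]
False
down 22.6 [570.7 237.  219.6] [ 0.3  0.1 -0.2] 88.0 [ 0.2   0.52  1.17  0.    1.45 -1.19]
grip 23.6 [570.5 236.9 219. ] [ 0.3 -0.2  0.3] 23.4 [ 0.2   0.52  1.17 -0.    1.45 -1.19]
False
lift 24.6 [570.5 237.  246.8] [ 0.3 -0.1 -2.3] 23.4 [ 0.2   0.5   1.12  0.    1.52 -1.19]
```

View pics/v6.png

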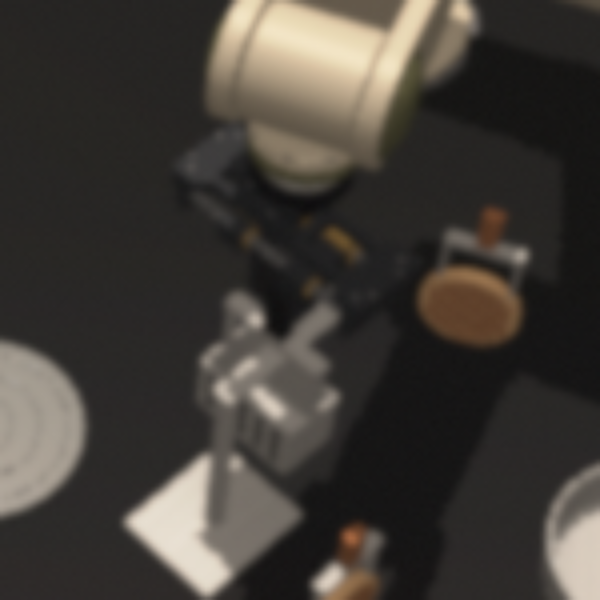

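Basket is lifted and the chopsticks are well clear of the gripper body. Draw it off and carry it above the trivet.

Run:
```python
from h import *
a=-.18
print(manip.move_l([570.5-138*np.cos(a),237-138*np.sin(a),247],vel=70,max_force=6)); st("off")
print(manip.move_l([450,60,250],rotation=q(-.1),vel=120))
print(manip.move_l([666,3.5,225],rotation=q(0),vel=120)); manip.wait(.6); st("over")
from ov import *
tr=[[666+95*np.cos(t),3.5+95*np.sin(t),10] for t in np.linspace(0,6.28,60)]
it=[(bask([666,3.5,242],0),(0,0,255))]
T=snap("top","top7.png");S=snap("scene","scene7.png")
A=np.hstack([draw("top",T,it,(290,110,85,110),4.5,0),draw("scene",S,it,(240,160,85,110),4.5,0)])
cv2.imwrite("pics/v7.png",A)
for l in("basket_grip","basket_base","basket","trivet_top"): print(l,[[( [round(float(v)) for v in d["xyz"]],round(float(d["p"]),2)) for d in manip.pinpoint(n,l)] for n in("top","scene")])
```

```text
False
off 26.8 [434.9 261.6 246.9] [ 0.7  0.3 -3. ] 23.7 [ 0.31  0.25  1.48 -0.    1.41 -1.08]
False
False
over 31.3 [666.    3.5 225. ] [-0.2  0.1 -2.4] 23.6 [-0.17  0.63  0.97 -0.    1.54 -1.74]
basket_grip [[], [([666, 4, 243], 0.8)]]
basket_base [[], [([668, 4, 90], 0.64), ([522, -224, 28], 0.18)]]
basket [[([490, 250, 216], 0.4)], [([665, 1, 92], 0.59)]]
trivet_top [[], [([665, 3, 5], 0.78)]]
```

View pics/v7.png

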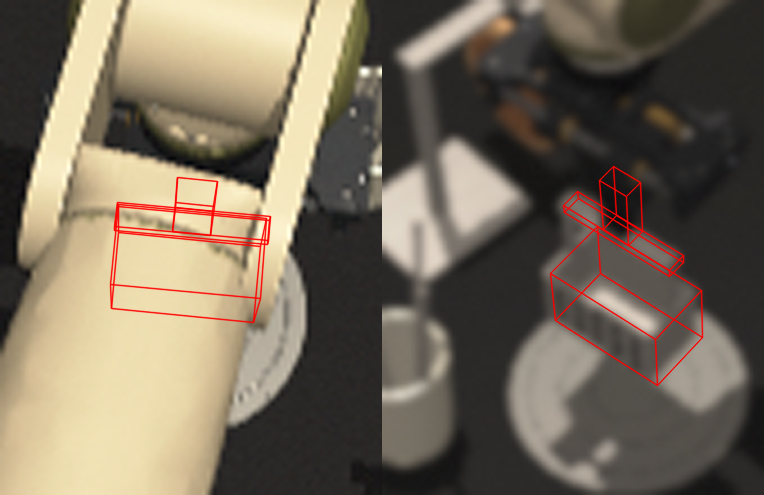

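Basket is level, centred over the trivet as modelled. Lower it gently; touchdown expected at TCP z ≈ 144.

Run:
```python
from h import *
manip.move_l([666,3.5,152],vel=60); manip.wait(.3); st()
print(manip.move_l([666,3.5,139],vel=8,max_force=2)); st("touch")
```

```text
33.4 [666.    3.5 152.1] [-0.8  0.6 -3. ] 23.7 [-0.17  0.67  1.09  0.    1.38 -1.74]
True
touch 34.4 [665.9   3.3 144.4] [-0.8 -1.5  5.2] 23.8 [-0.17  0.68  1.1  -0.    1.36 -1.74]
```

Run:
```python
from h import *
manip.wait(.3); manip.grip(88); st("open")
p=manip.observe()["tool_pos"]
manip.move_l([p[0],p[1],330],vel=100)
manip.goto([400,0,360],q(0)); manip.wait(.2); st()
from ov import *
it=[(bask([666,3.5,161],0),(0,0,255))]
T=snap("top","top8.png");S=snap("scene","scene8.png")
A=np.hstack([draw("top",T,it,(290,130,85,110),4.5,0),draw("scene",S,it,(240,180,85,110),4.5,0)])
cv2.imwrite("pics/v8.png",A)
for l in("basket_grip","basket_base","trivet_top","lid_grip","lid","chopstick_cup","round_basket","jar"): print(l,[[( [round(float(v)) for v in d["xyz"]],round(float(d["p"]),2)) for d in manip.pinpoint(n,l)] for n in("top","scene")])
```

```text
open 35.8 [665.4   3.6 143.2] [-1.1  0.8  1.2] 87.8 [-0.17  0.68  1.1  -0.    1.36 -1.74]
 39.0 [ 4.007e+02 -1.000e-01  3.597e+02] [-0.2  0.2 -1.1] 87.9 [-0.29 -0.04  1.51  0.    1.66 -1.87]
basket_grip [[([666, 1, 158], 0.91), ([616, -240, -1], 0.49)], [([667, 3, 160], 0.76)]]
basket_base [[([667, 0, 8], 0.68)], [([666, 3, 12], 0.73)]]
trivet_top [[([668, 6, 11], 0.98)], [([664, 9, 6], 0.89)]]
lid_grip [[([523, -227, 235], 0.96), ([654, 367, 155], 0.92), ([491, 252, 215], 0.75), ([310, 293, 157], 0.73)], [([310, 301, 154], 0.98), ([655, 370, 160], 0.62), ([522, -227, 235], 0.61)]]
lid [[([524, -220, 32], 0.97), ([658, 367, 4], 0.63), ([311, 298, 1], 0.56)], [([308, 298, -3], 0.9), ([521, -222, 30], 0.82), ([657, 369, 2], 0.72)]]
chopstick_cup [[([792, -120, 0], 0.96), ([666, -1, 10], 0.7)], [([796, -116, -1], 0.75), ([616, 224, 3], 0.33)]]
round_basket [[([445, 552, -2], 0.72)], [([443, 552, 1], 0.76)]]
jar [[([484, -507, -1], 0.64), ([668, 3, 8], 0.52)], [([478, -501, -1], 0.61)]]
```

View pics/v8.png

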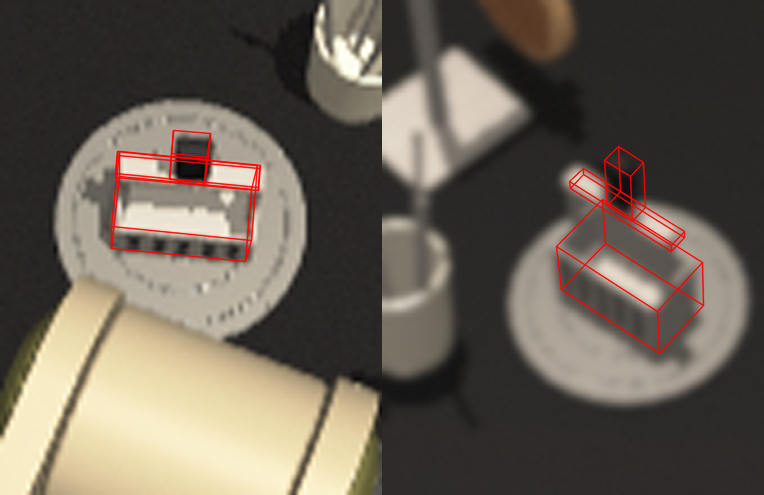

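View pics/scene8.png

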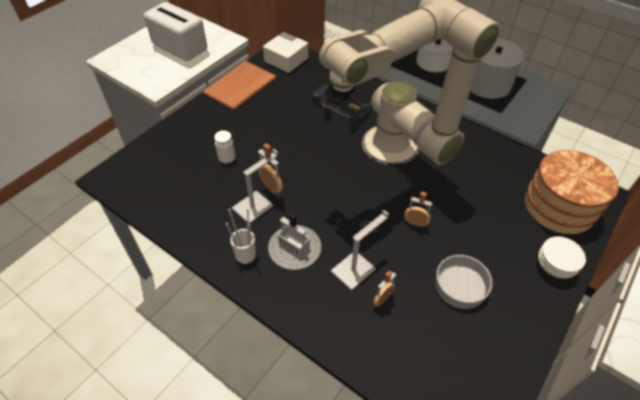

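The basket stands upright in the middle of the trivet (about (293,240)). The lid hangs on the spare hook (about (268,175)), and everything else is where it was.

```bash
python3 -c "
from plant import manip
print(manip.finish_job())"
```

```text
the job is handed in; nothing more can be done
None
```

The job is done and handed in at about 39 s. I moved the lid to the spare hook first, then took the basket off its hook and set it on the trivet. I let go of both.

Last checks from both cameras:
- **Lid:** it hangs freely on the spare hook. Its grip is at about (522, -227, 235) and its lowest point is about 31 mm above the ledge.
- **Basket:** it stands upright, with its base at about (666, 2, 10). My trivet centre, (666, 3), came from fitting its outline.
- **Touchdown:** the basket touched down at the expected height, with about 8 N of force change.
- **Other things:** the cup, jar, round basket and look-alike lids were not touched and show no shift in the pictures.

**Disagreement:** the last trivet detections put its centre at y = 6 to 9 instead of 3. That is a few millimetres, about what the network's error allows, and the basket was partly covering the trivet by then. No check failed.

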